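Take the grating drum off the kitchen drive

ROBOT

A 6-joint arm with a two-finger parallel gripper is mounted at the origin on a cart in front of the work surface, level with it; the furniture and walls round the work are solid. World frame = base frame: x ahead of the robot, y to its left, z up, the work surface at z = 0. Lengths are in m, angles in rad, forces in N, time in s.
With the tool pointing down it reaches from about 0.375 to 0.975 m from the base axis. Payload 3.8 kg.
Tool frame: the origin (TCP) lies midway between the tips of the shut fingers; the grasp point (between the pads) lies arm.grip_point_offset behind it (arm.grip_point_offset is the distance from the TCP to the grasp point, in m); z points along the fingers, y is the direction in which the jaws open and shut (so a half turn about z gives the same grasp; the last joint's range is limited). The gripper opens to 85 mm and grips with 20 to 120 N. Pads are 22 mm wide; open, the fingers measure 114 mm over their backs; the gripper's body (76 mm by 85 mm) begins 54 mm behind the grasp point. The pads swing forward as they close: fully open they stand 13 mm farther back than shut.
Start: joints at [-0.037, 0.264, 1.604, -0, 1.274, -0.037], TCP at [0.675, -0, 0.206] pointing down, gripper open.
Joint ranges: [-2.63, 2.63], [-0.94, 2.18], [0.31, 2.57], [-1.31, 4.45], [0, 2.66], [-2.55, 2.55]. Speed limits (rad/s): [2.57, 2.57, 3.14, 3.14, 3.14, 3.14].

INTERFACE

Orientations are given as a unit quaternion [x, y, z, w].
In Python, from rig import arm gives the robot as it stands. The module is installed in compiled form; this text tells all that it offers.
- The arm moves only by the shell command python3 -m crank 'ROWS' [OPENING] [FORCE]. ROWS is text: rows parted by semicolons, each of 4 numbers parted by spaces: the shift along the world's x, y, z in mm, then the turn about the world's z in rad. In form: x y z spin; .... A call has 1 to 10 rows; each row is the pose to reach, as a shift and turn from the pose commanded when the call began; what a row does not reach only later rows make up. A row lasts 1/10 s, in which the tool goes at most 50 mm and 8.59 degrees, less where a joint would pass 70% of its speed; a pose out of reach is approached as far as the arm can. A call with a gripper value outside its range is refused whole. OPENING is the finger opening in mm, from 0 to 85.4, set as the call begins (- or left out, the last holds). The fingers move at their own pace and stop on an object; FORCE is the grip in N (left out, the last holds). Time passes only in rows, so rows that repeat a pose let the fingers close. It gives the time, the measured TCP pose, the force and the opening at its end, in the units of the state.
- arm.get_obs(): the state, without advancing time (a new reading comes with each control period).
- arm.snapshot(name): name is "scene" or "side" or "wrist"; returns the picture (420x560x3 uint8, red, green, blue); there is no depth.
- arm.camera_params(name): a dict with "intrinsics" (3x3 intrinsics, pixels), "k1" (the pictures are not rectified: a ray, as slopes to the right and down, at radius r is drawn at 1 + k1 r^2 times it, then the intrinsics apply), "rvec" (rotation vector, rad) and "tvec" (3), from world to camera coordinates, as OpenCV has them. Camera axes: x right, y down, z forward; pixel columns grow to the right and rows downward; lengths in m; the calibration is good to about 2 mm. A picture is of the moment at which its call begins: read the wrist's pose just before it. camera_params takes no time and is no camera call; for the wrist camera it gives the pose at the moment of the call.
- arm.job_done(): hands the job in, once; it reports no verdict.
The state is a dict: "time_s": time; "q": joint angles; "dq": joint speeds; "joint_efforts": joint torques, N m; "ee_pos": TCP position; "orientation": TCP orientation; "contact_force": force on the tool from outside, world axes, zero at the start; "ft_torque": the same for the moment, N m; "opening": opening from 0.0 (shut) to 1.0 (fully open).
Only numpy, scipy, OpenCV 4.12 (cv2) and the standard library are available. Lean on these libraries where they do the work, as an engineer would, in place of code of your own. Each camera call takes 0.05 s, during which the arm holds its last target.

TASK

Take the grating drum off the kitchen drive and lay it down to dry. First switch the drive off: press its round safety cap down and, keeping it pressed, twist it clockwise by a sixth of a turn, then let it spring up again. Then pull the sprung collar back towards the housing until the drum pops loose, let the collar go home, draw the drum straight out of its socket without letting it fall, and lay it flat inside the aluminium tray (set it down, do not drop it), leaving the timer, the glass and the spoon rest where they are.

Things in the scene. Friction and masses are not known exactly. Their poses are not given: they have to be found in the camera images.
- drive: bench-top kitchen drive, fixed: white plastic box 160 (x) x 120 (y) x 110 (z) mm with grey lid, a socket nose on its front (-x face) and a grey cap on top. Origin under the box's centre, at the worktop; -x points along the nose, the way the drum is drawn out; z up. The nose's axis is level, parallel to x, 75 mm above the worktop.
- cap_top (a point): centre of the top of the round ribbed safety cap (57 mm across, 36 mm tall, a 3 mm pointer ridge on top), over the drive's origin, 158 mm above the worktop when up; it turns and sinks with the cap. The cap's 66 mm wide seat is 41 mm below this point (34 mm when fully pressed). Grip the cap's side from above, some 12 mm below its top.
- cap_press (a joint): how far the safety cap is pressed down: 0 up (6 N preload), 0.007 m fully down (10 N). Inner lugs let it turn only while it is pressed 5 mm or more.
- cap_turn (a joint): turn of the safety cap in rad, growing clockwise seen from above: 0 on (pointer to the front, as it starts), 1.05 off. At 0 and at 1.05 (within 0.05) the lugs have a notch to spring up into; in between the cap stays down. End stop at 1.10; light friction.
- collar_mid (a point): centre, on the nose's axis, of the dark ribbed steel collar: a ring 56 mm across, 32 mm long, 75 mm above the worktop, 112 mm in front of the drive's origin at rest. Some 10 mm of bare nose and spring show behind it when home. Axes as the drive. Grip it from above, across the nose.
- collar (a joint): how far the collar is pulled back towards the housing (+x of the drive): 0 home (4 N spring preload), 0.014 m fully back (11 N). From 0.011 m two jaws let the drum's tail go and a sprung ejector pushes the drum 18 mm out (0.2 s or so); after that the jaws cannot hold it, even when the collar springs home. Without this the drum is locked.
- socket_mouth (a point): centre of the mouth of the square socket (24 mm wide inside, 33 mm outside), at the end of the nose, 134 mm in front of the drive's origin, 75 mm up. Axes as the drive.
- drum: grating drum, 220 g: steel cylinder 44 mm across between two white 52 mm square, 8 mm thick end frames; 104 mm long, 88 mm free between frames. A 22 mm square tail, 48 mm long, juts from the rear. Origin at the drum's centre; x along its axis to the tail. Locked: 190 mm in front of the drive's origin; popped loose: 208 mm, 26 mm of tail still inside, sagging a little. Grip the cylinder across.
- tray: shallow open aluminium drying tray, fixed, 230 (x) x 150 (y) mm outside, 20 mm high, floor and walls 4 mm thick, a lug at either short end. Origin under its centre at the worktop; x along its length. A drum lying flat in it has its axis 30 mm above the worktop.
- timer: round kitchen timer, 66 mm across, 43 mm high, behind the space between drive and tray; leave it alone. Origin under its centre.
- glass: clear tumbler, 81 mm across, 92 mm high, in front of the fruit basket; leave it alone. Origin under its centre.
- rest: ceramic spoon rest, 148 x 69 x 36 mm, near the glass; leave it alone. Origin under its centre.
Mind the look-alikes: they are no part of the job. There is more than one size of the drum; the job needs the larger.

How it is judged:
On the way, in this order (a step that is already met when the one before it is completed fails the run):
1. the safety cap is turned off and has sprung up again (value of joint cap_turn above 0.95 rad and value of joint cap_press below 0.0015 m), for 0.1 s.
2. the collar is pulled back (value of joint collar above 0.0105 m), for 0.05 s.
3. the drum has popped loose and the collar has gone home (value of joint collar below 0.002 m and x of drum in the frame of drive below -0.202 m), for 0.1 s.
4. the drum is drawn out of its socket, not fallen (x of drum in the frame of drive below -0.236 m and height (world z) of drum above 0.06 m), for 0.1 s.
5. the drum is lowered into the tray, to within 15 mm of its floor, while still held (x of drum in the frame of tray between -0.08 and 0.08 m and y of drum in the frame of tray between -0.055 and 0.055 m and height (world z) of drum below 0.045 m and contact force between the fingers and drum above 0.5 N), for 0.05 s.
At the end, for the whole second after the job is handed in: the drum lies flat and at rest on the floor of the tray, inside its walls (axis level within 0.12 rad, 24 to 36 mm above the worktop); the safety cap is off (past 0.95 rad) and up, and the collar is home (within 2 mm) (all of step 1 and x of drum in the frame of tray between -0.08 and 0.08 m and y of drum in the frame of tray between -0.055 and 0.055 m and height (world z) of drum between 0.024 and 0.036 m and angle between drum's own x axis and vertical between 1.45 and 1.69 rad and linear speed of drum below 0.02 m/s and value of joint collar below 0.002 m); the robot touches nothing.
It fails at once if the timer, the glass or the spoon rest is shifted by more than 30 mm (distance of any of timer, glass, rest from where it was at the start of the episode above 0.03 m).
It also fails if it takes over 58 s, if anything falls off the work surface, if the arm or the gripper's body presses on something with over 40 N, if the wrist force passes 120 N, or if a joint passes its speed limit or range.

## Working session

There is one attempt and no reset: what is moved stays moved. The work goes in short steps, Python scripts to look and compute and a shell command to move; the robot and the scene stay as the last step left them, time stands still between calls to the robot, and variables do not carry over. Pictures are saved under pics/ and viewed, and the job is handed in when it is done.

```bash
mkdir -p pics; ls
python3 - <<'E'
from rig import arm
import cv2
o=arm.get_obs();print(o,arm.grip_point_offset)
for n in("scene","side","wrist"):
    p=arm.camera_params(n);print(n,p)
    cv2.imwrite(f"pics/{n}0.png",arm.snapshot(n)[:,:,::-1])
E
```

```text
pics
{'time_s': 0.0, 'q': array([-3.69234279e-02,  2.64772013e-01,  1.60537893e+00, -3.30808321e-05,
        1.27373553e+00, -3.69088523e-02]), 'dq': array([-9.49642026e-04, -6.37400127e-04, -1.52127735e-05, -1.46829221e-03,
       -1.89625521e-03,  4.24964107e-04]), 'joint_efforts': array([ 6.10465631e-04, -5.15121067e+01, -3.67308676e+01, -4.07824507e-05,
        1.31324201e-02,  1.46811578e-05]), 'ee_pos': array([6.74194902e-01, 2.64295963e-07, 2.04446755e-01]), 'orientation': array([ 0.70710803,  0.7071046 , -0.00079209, -0.00082961]), 'contact_force': array([-0.89392717, -1.17275689, -0.18025136]), 'ft_torque': array([-0.02701209,  0.00655795,  0.0383187 ]), 'opening': 1.0020942231394736} 0.0187
scene {'intrinsics': array([[471.78696515,   0.        , 278.58673909],
       [  0.        , 471.78696515, 214.05478672],
       [  0.        ,   0.        ,   1.        ]]), 'k1': 0.0191417730017771, 'rvec': array([ 1.30279065, -2.30942897,  0.89295198]), 'tvec': array([0.3802675 , 0.43445347, 1.27582348])}
side {'intrinsics': array([[511.10999796,   0.        , 286.30376759],
       [  0.        , 511.10999796, 215.01598492],
       [  0.        ,   0.        ,   1.        ]]), 'k1': -0.08902232136603058, 'rvec': array([ 2.13581069, -0.62702864,  0.31925341]), 'tvec': array([-0.44002777,  0.30755529,  1.37661801])}
wrist {'intrinsics': array([[297.16634135,   0.        , 279.59919608],
       [  0.        , 297.16634135, 209.95928597],
       [  0.        ,   0.        ,   1.        ]]), 'k1': -0.0027126416502370448, 'rvec': array([-2.81733239e+00, -8.78737190e-04,  1.58038745e-03]), 'tvec': array([-0.67367184, -0.04224388,  0.38020858])}
```

View pics/scene0.png

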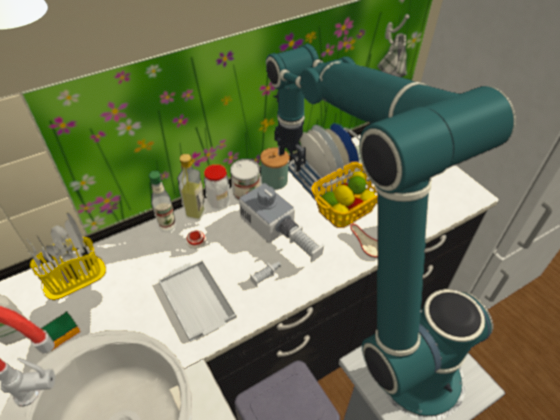

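View pics/side0.png

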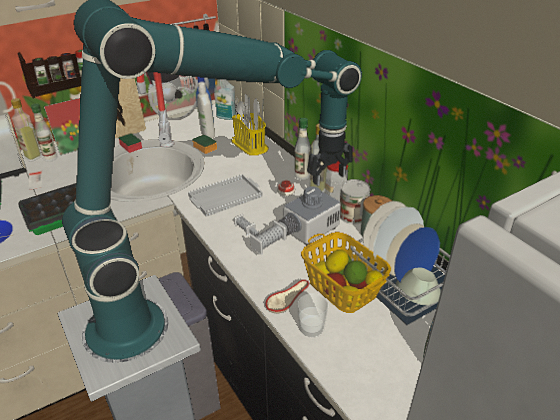

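View pics/wrist0.png

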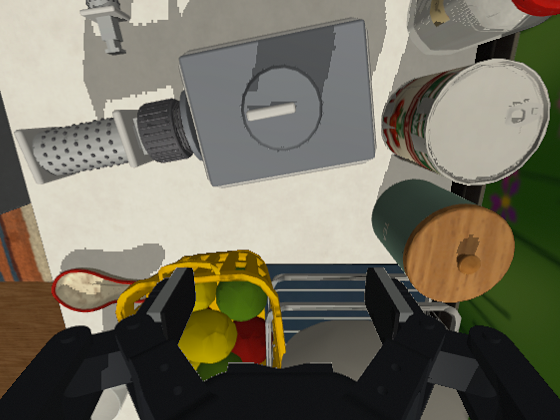

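The wrist view shows the drive (cap circle at about (281,108), pointer to the left), the dark collar at (163,130) and the large drum at (85,148). The small drum is at (105,20). In the scene view the tray is at about (197,300).

```bash
cat > h.py <<'E'
import numpy as np, cv2
from rig import arm
def cam(n):
    p=arm.camera_params(n); R=cv2.Rodrigues(p['rvec'])[0]
    return dict(K=p['intrinsics'],k=p['k1'],R=R,t=np.array(p['tvec']))
def ray(c,uv):
    d=np.array([c['k'],0,0,0,0.])
    n=cv2.undistortPoints(np.array([[uv]],float),c['K'],d)[0,0]
    v=c['R'].T@np.array([n[0],n[1],1]); return -c['R'].T@c['t'], v/np.linalg.norm(v)
def plane(c,uv,z):
    o,v=ray(c,uv); return o+v*(z-o[2])/v[2]
def tri(obs):
    A=0;b=0
    for c,uv in obs:
        o,v=ray(c,uv);P=np.eye(3)-np.outer(v,v);A=A+P;b=b+P@o
    x=np.linalg.solve(A,b)
    res=[np.linalg.norm((np.eye(3)-np.outer(v,v))@(x-o)) for o,v in (ray(c,uv) for c,uv in obs)]
    return x,res
def proj(c,X):
    return cv2.projectPoints(np.array([X],float),cv2.Rodrigues(c['R'])[0],c['t'],c['K'],np.array([c['k'],0,0,0,0.]))[0][0,0]
def crop(n,f,x0,y0,x1,y1,s):
    im=cv2.imread(n)[y0:y1,x0:x1]; cv2.imwrite(f,cv2.resize(im,None,fx=s,fy=s,interpolation=cv2.INTER_CUBIC))
E
python3 - <<'E'
from h import *
w=cam("wrist")
for n,uv,z in(("cap",(282,108),.155),("collar",(163,130),.09),("drumfrL",(30,155),.08),("drumfrR",(130,139),.08)):
    print(n,plane(w,uv,z))
lid=[(180,56),(364,19),(374,157),(212,186)]
for p in lid: print(plane(w,p,.11))
s=cam("scene");
for p in [(157,291),(208,262),(234,318),(190,338)]: print("tray",plane(s,p,.02))
crop("pics/scene0.png","pics/s0c.png",140,170,340,350,4)
crop("pics/side0.png","pics/d0c.png",180,160,380,290,4)
E
```

```text
cap [0.67560386 0.08276744 0.155     ]
collar [0.5662768 0.0639558 0.09     ]
drumfrL [0.42862207 0.03961637 0.08      ]
drumfrR [0.52954817 0.05494137 0.08      ]
[0.59452084 0.12226223 0.11      ]
[0.73878114 0.14790172 0.11      ]
[0.75714167 0.04222846 0.11      ]
[0.61240046 0.01586671 0.11      ]
tray [0.60026803 0.50784645 0.02      ]
tray [0.61874956 0.33012416 0.02      ]
tray [0.40010081 0.35237652 0.02      ]
tray [0.40801736 0.48652714 0.02      ]
```

View pics/s0c.png

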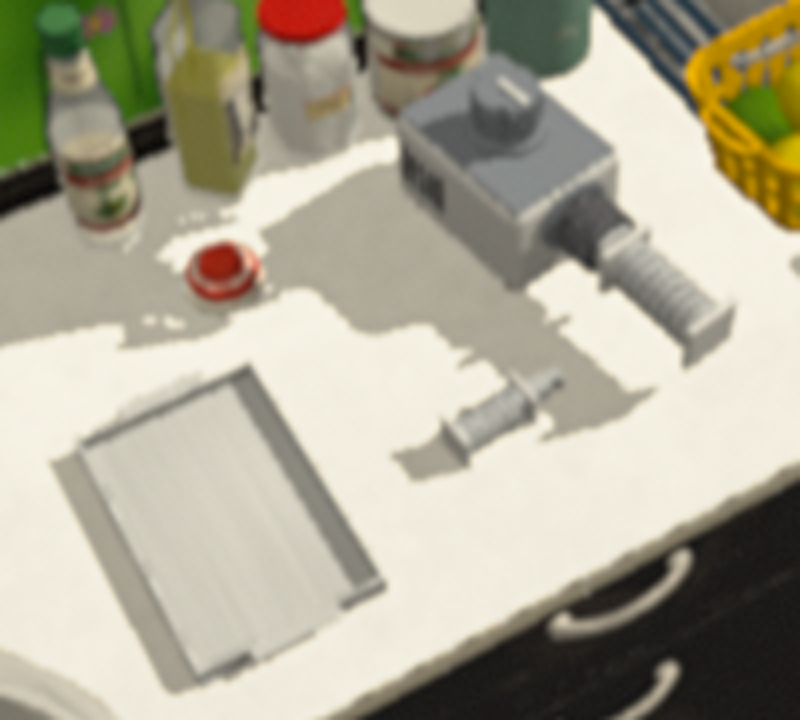

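View pics/d0c.png

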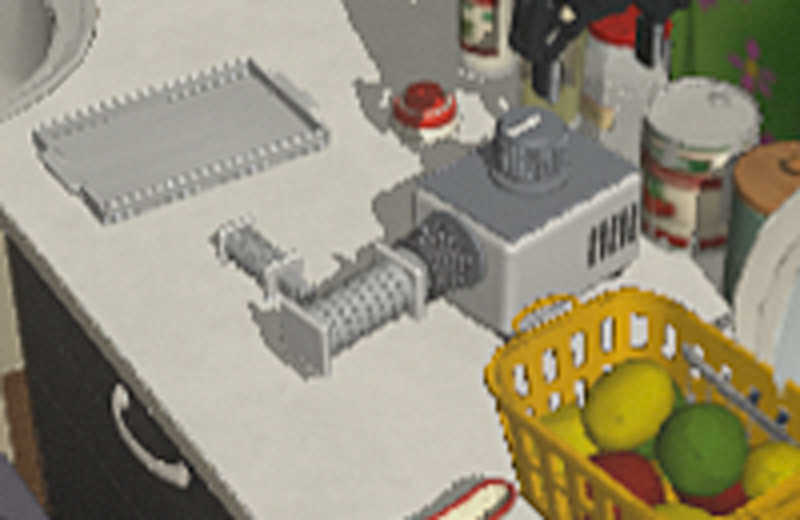

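Run:
```python
from h import *
s=cam("scene");d=cam("side");w=cam("wrist")
S=lambda a,b:(s,(140+a/4-.4,170+b/4-.4)); D=lambda a,b:(d,(180+a/4-.4,160+b/4-.4))
cor=[(S(250,366),D(328,133)),(S(385,583),D(105,220)),(S(205,683),D(38,137)),(S(82,445),D(250,60))]
for c in cor: print("tray",tri(c),plane(*c[0],.02),plane(*c[1],.02))
print("cap",tri([S(513,86),D(529,124),(w,(282,108))]), tri([S(513,86),D(529,124)]))
print("timer",tri([S(223,268),D(424,105)]))
# yaw candidates from wrist
lid=[plane(w,p,.11)[:2] for p in [(180,56),(364,19),(374,157),(212,186)]]
print(np.mean(lid,0))
for a,b in((0,1),(3,2)): e=lid[b]-lid[a];print(np.arctan2(e[1],e[0]),np.linalg.norm(e))
for a,b in((3,0),(2,1)): e=lid[b]-lid[a];print(np.arctan2(-e[0],e[1]),np.linalg.norm(e))
crop("pics/wrist0.png","pics/w0c.png",0,0,400,220,2)
```

```text
tray (array([0.63588778, 0.3435036 , 0.0156435 ]), [np.float64(0.0009752681906046286), np.float64(0.0009752681906048475)]) [0.63153285 0.34459015 0.02      ] [0.63390601 0.33860802 0.02      ]
tray (array([0.4098955 , 0.34144946, 0.00906956]), [np.float64(0.0008270770241474924), np.float64(0.0008270770241472895)]) [0.40496532 0.3437823  0.02      ] [0.40336911 0.32693386 0.02      ]
tray (array([0.40812236, 0.48645971, 0.01154109]), [np.float64(0.0029446672956453053), np.float64(0.0029446672956454224)]) [0.40027644 0.48743347 0.02      ] [0.40707331 0.47641221 0.02      ]
tray (array([0.63206136, 0.48609437, 0.02007987]), [np.float64(0.001967446697246871), np.float64(0.001967446697246754)]) [0.62969259 0.48621636 0.02      ] [0.63455919 0.48785099 0.02      ]
cap (array([0.67325441, 0.08050157, 0.16152691]), [np.float64(0.002983909678403107), np.float64(0.001371849761861004), np.float64(0.0032035618558093003)]) (array([0.67051473, 0.07856673, 0.16332675]), [np.float64(0.0003313002949190048), np.float64(0.0003313002949189648)])
timer (array([0.72828159, 0.32252271, 0.02650567]), [np.float64(0.0003820384945810992), np.float64(0.00038203849458114277)])
[0.67571103 0.08206478]
0.17589402768520115 0.14652104327942847
0.18015557670911408 0.14712226476489282
0.16649296000210234 0.1078873810309898
0.17203079041707067 0.10725644705157507
```

View pics/w0c.png

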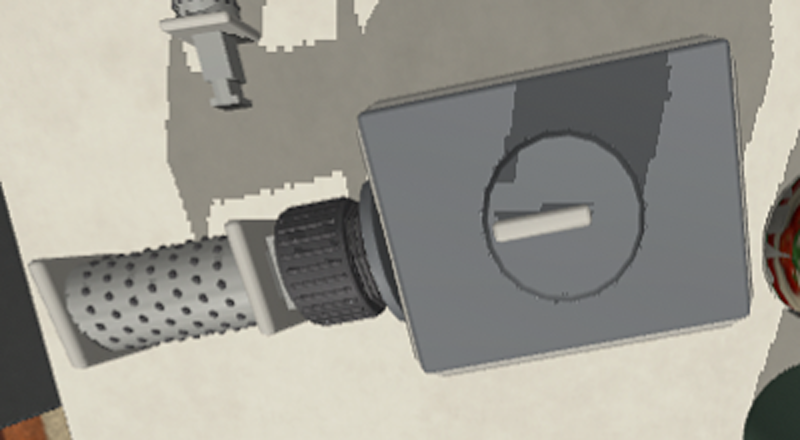

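The scene crop shows the tray rim corners at (250,366), (385,583), (205,683) and (82,445), and the timer at (223,268). The wrist crop shows the drive yawed about 0.175 rad. Next I take a second wrist view, moving toward the cap.

```bash
python3 -m crank '0 30 10 0; 0 60 20 0; 0 80 30 0; 0 80 30 0; 0 80 30 0'
python3 - <<'E'
from h import *
import pickle
w=cam("wrist");cv2.imwrite("pics/w1.png",arm.snapshot("wrist")[:,:,::-1]);pickle.dump(w,open("w1.pkl","wb"))
print(-w['R'].T@w['t'],arm.get_obs()['ee_pos'])
crop("pics/w1.png","pics/w1c.png",0,80,400,380,2)
E
```

```text
time_s: 0.65
ee_pos: [0.6751, 0.0802, 0.236]
orientation: [0.707, 0.708, -0.0, 0.0]
contact_force: [0.4, -0.1, -0.5]
opening: 1.002
[0.67436585 0.16168173 0.40441149] [0.67481194 0.07953284 0.23542839]
```

View pics/w1c.png

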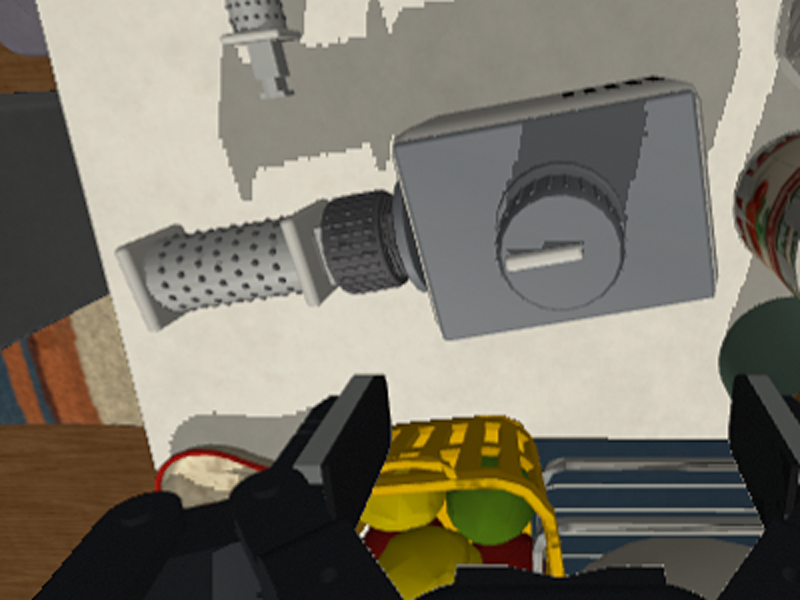

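The second wrist view shows the cap's top disc clearly, centred at crop (561,252), with its pointer ridge at (545,254). The lid corners are at (396,143), (697,92), (716,296) and (447,339).

Run:
```python
from h import *
import pickle
w1=pickle.load(open("w1.pkl","rb"))
w0=dict(w1);w0['R']=cv2.Rodrigues(np.array([-2.81733239e+00, -8.78737190e-04,1.58038745e-03]))[0];w0['t']=np.array([-0.67367184,-0.04224388,0.38020858])
s=cam("scene");d=cam("side")
S=lambda a,b:(s,(140+a/4-.4,170+b/4-.4)); D=lambda a,b:(d,(180+a/4-.4,160+b/4-.4))
A=lambda a,b:(w0,(a/2-.25,b/2-.25)); B=lambda a,b:(w1,(a/2-.25,80+b/2-.25))
print("cap",tri([A(563,216),B(561,252)]),tri([A(563,216),B(561,252),S(513,86),D(529,124)]),"plane",plane(*B(561,252),.158)[:2],plane(*A(563,216),.158)[:2])
for a,b in [((360,115),(396,143)),((728,39),(697,92)),((748,314),(716,296)),((425,372),(447,339))]:
    print("lid",tri([A(*a),B(*b)]))
# drum front frame top edge corners, rear frame top edges
for n,a,b in [("frontframe L top",(33,260),(120,250)),("frontframe bot",(78,366),(155,330)),("rear top",(230,220),(284,220)),("rear bot",(268,333),(315,304))]:
    print(n,tri([A(*a),B(*b)]))
print("pointer",plane(*B(508,260),.16),plane(*B(583,249),.16))
```

```text
cap (array([0.67516994, 0.0829042 , 0.15930169]), [np.float64(0.00022001746609005035), np.float64(0.00022001746608992377)]) (array([0.67393546, 0.08137473, 0.16055199]), [np.float64(0.0018249645297139358), np.float64(0.002342467945825189), np.float64(0.004187676137385956), np.float64(0.0013395274505238113)]) plane [0.67539539 0.08248563] [0.6749552  0.08291337]
lid (array([0.59270616, 0.1222496 , 0.10421567]), [np.float64(0.00031048693165605293), np.float64(0.0003104869316560623)])
lid (array([0.73920779, 0.14749321, 0.11075885]), [np.float64(0.0009341274442853983), np.float64(0.0009341274442856553)])
lid (array([0.75794466, 0.04216971, 0.10872159]), [np.float64(0.0007944854562454697), np.float64(0.0007944854562456714)])
lid (array([0.61234271, 0.01552561, 0.10722894]), [np.float64(0.0004303383463528786), np.float64(0.00043033834635284197)])
frontframe L top (array([0.43897651, 0.06481967, 0.10026325]), [np.float64(0.0001739985383176028), np.float64(0.00017399853831772852)])
frontframe bot (array([0.44484387, 0.01598556, 0.09734428]), [np.float64(0.00031482527538551883), np.float64(0.0003148252753855228)])
rear top (array([0.52983121, 0.08162561, 0.10044692]), [np.float64(0.00035222728894408864), np.float64(0.0003522272889439406)])
rear bot (array([0.5371228 , 0.03145518, 0.09569695]), [np.float64(0.000335154721188543), np.float64(0.00033515472118860005)])
pointer [0.6524031  0.07945206 0.16      ] [0.68487026 0.08450002 0.16      ]
```

Two-view triangulation puts the cap top at (0.675, 0.0825), z 0.159, which agrees with the text. The drive yaw is 0.174. I descend on the cap now.

```bash
python3 -m crank '0 2.5 -40 0; 0 2.5 -80 0; 0 2.5 -100 0; 0 2.5 -112 0; 0 2.5 -112 0' 85; python3 -m crank '0 0 0 0; 0 0 0 0; 0 0 0 0; 0 0 0 0; 0 0 0 0; 0 0 0 0;0 0 0 0' 45 40
```

```text
time_s: 1.2
ee_pos: [0.6732, 0.0813, 0.1209]
orientation: [0.707, 0.707, -0.002, -0.001]
contact_force: [-0.1, -0.8, 0.2]
opening: 0.993
time_s: 1.9
ee_pos: [0.6757, 0.0824, 0.1265]
orientation: [0.707, 0.707, 0.001, 0.001]
contact_force: [-3.4, -1.1, 4.5]
opening: 0.592
```

```bash
python3 -m crank '0 0 0 0; 0 0 0 0;0 0 0 0'
python3 - <<'E'
from h import *
cv2.imwrite("pics/w2.png",arm.snapshot("wrist")[:,:,::-1])
cv2.imwrite("pics/d2.png",arm.snapshot("side")[:,:,::-1])
crop("pics/d2.png","pics/d2c.png",240,120,380,240,5)
E
```

```text
time_s: 2.2
ee_pos: [0.6756, 0.0825, 0.1265]
orientation: [0.707, 0.707, 0.001, 0.001]
contact_force: [-4.3, -1.1, 5.2]
opening: 0.587
```

View pics/d2c.png

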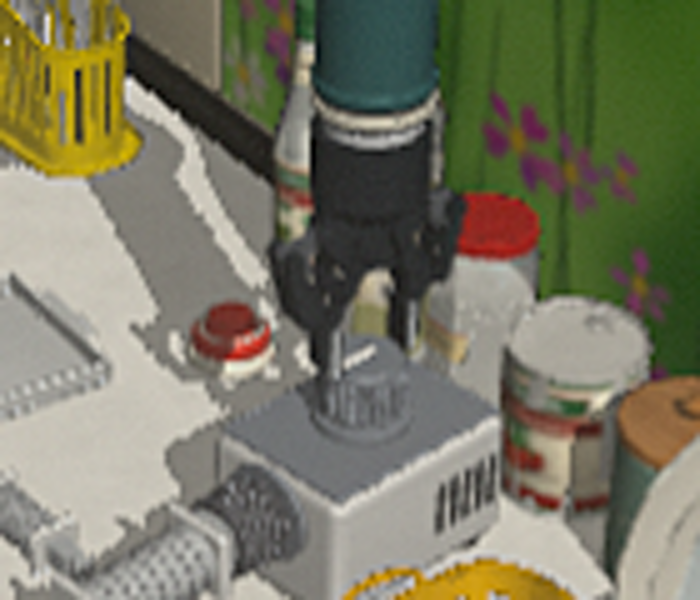

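View pics/w2.png

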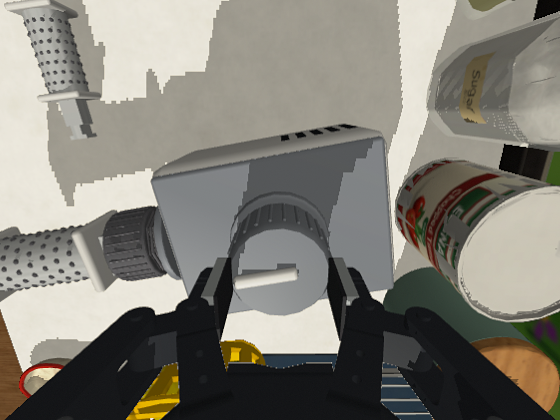

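The pads sit squarely on the cap's side (wrist pixels 232 and 330, cap centre (280,272)). Now I press.

```bash
python3 -m crank '0 0 -3 0; 0 0 -6 0; 0 0 -9 0; 0 0 -9 0; 0 0 -9 0' - 50
```

```text
time_s: 2.8
ee_pos: [0.6758, 0.0825, 0.1201]
orientation: [0.707, 0.707, 0.001, 0.001]
contact_force: [-8.3, -0.5, 15.9]
opening: 0.584
```

```bash
python3 -m crank '0 0 -1 -0.1; 0 0 -1 -0.22; 0 0 -1 -0.34; 0 0 -1 -0.46; 0 0 -1 -0.58; 0 0 -1 -0.70; 0 0 -1 -0.82; 0 0 -1 -0.94; 0 0 -1 -1.04; 0 0 -1 -1.08'; python3 -m crank '0 0 0 0; 0 0 0 0'
python3 - <<'E'
from h import *
print(arm.get_obs()['ft_torque'],arm.get_obs()['q'])
cv2.imwrite("pics/w3.png",arm.snapshot("wrist")[:,:,::-1])
E
```

```text
time_s: 3.8
ee_pos: [0.6761, 0.0826, 0.12]
orientation: [0.97, 0.242, 0.002, 0.0]
contact_force: [-10.5, -0.7, 18.4]
opening: 0.582
time_s: 4.0
ee_pos: [0.6761, 0.0826, 0.12]
orientation: [0.97, 0.243, 0.002, 0.0]
contact_force: [-9.2, 0.1, 18.4]
opening: 0.587
[-0.27802812  1.58411087 -0.05610975] [ 8.51582082e-02  3.33419797e-01  1.67727310e+00 -2.89664912e-04
  1.12717790e+00  1.16505981e+00]
```

View pics/w3.png

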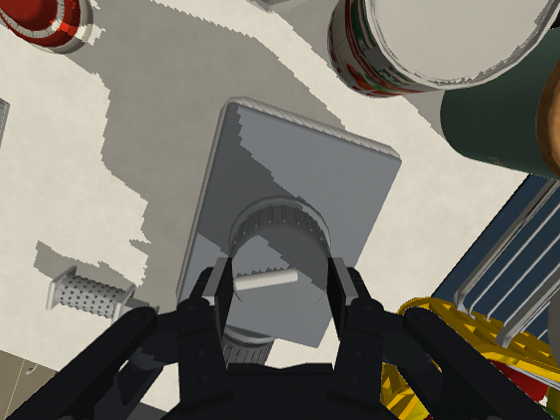

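The pointer turned with the gripper (slope unchanged in view, wrist pixels (235,287) to (297,273)). I let the cap up, then release and check.

```bash
python3 -m crank '0 0 3 0; 0 0 6 0; 0 0 10 0; 0 0 10 0; 0 0 10 0'; python3 -m crank '0 0 0 0; 0 0 0 0; 0 0 0 0; 0 0 0 0; 0 0 20 0; 0 0 60 0; 0 0 100 0;0 0 100 0' 85;  python3 - <<'E'
from h import *
import pickle
w=cam("wrist");cv2.imwrite("pics/w4.png",arm.snapshot("wrist")[:,:,::-1]);pickle.dump(w,open("w4.pkl","wb"))
E
```

```text
time_s: 4.55
ee_pos: [0.6757, 0.0824, 0.126]
orientation: [0.97, 0.243, 0.001, 0.0]
contact_force: [-3.5, -0.1, 5.1]
opening: 0.583
time_s: 5.35
ee_pos: [0.6794, 0.0829, 0.2319]
orientation: [0.97, 0.243, 0.006, 0.001]
contact_force: [0.1, 0.1, 1.2]
opening: 1.001
```

View pics/w4.png

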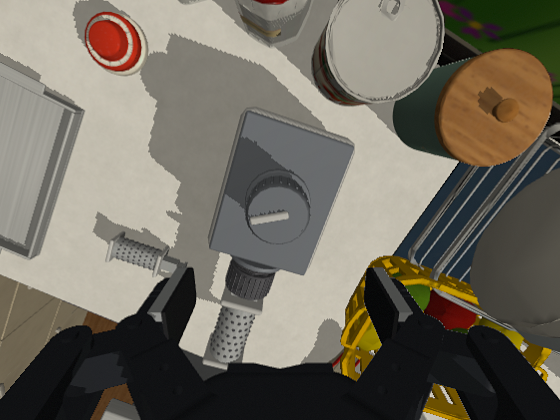

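Run:
```python
from h import *
import pickle
w=pickle.load(open("w4.pkl","rb"))
im=cv2.imread("pics/w4.png");hsv=im[180:250,235:320]
g=im.min(2)>170; g=g.astype('uint8');g[:200]=0;g[230:]=0;g[:,:243]=0;g[:,295:]=0
ys,xs=np.nonzero(g);pts=np.array([xs,ys],float).T;print(len(pts),pts.min(0),pts.max(0))
c=pts.mean(0);v=np.linalg.svd(pts-c)[2][0]
a=plane(w,c-15*v,.16);b=plane(w,c+15*v,.16);e=b-a
print("pointer ang mod pi",np.arctan2(e[1],e[0])%np.pi, "expected",(np.pi+.174-1.05)%np.pi)
w1=pickle.load(open("w1.pkl","rb"))
cv2.imwrite("pics/s4.png",arm.snapshot("scene")[:,:,::-1])
cv2.imwrite("pics/d4.png",arm.snapshot("side")[:,:,::-1])
# cap top predicted diameters if up/down
for z in(.158,.151):
    C=plane(w,(278.5,213),z);print(z,C)
crop("pics/w4.png","pics/w4c.png",200,100,360,310,3)
crop("pics/d4.png","pics/d4c.png",270,150,360,230,7)
```

```text
Traceback (most recent call last):
ValueError: zero-size array to reduction operation minimum which has no identity
```

Run:
```python
from h import *
import pickle
w=pickle.load(open("w4.pkl","rb"))
im=cv2.imread("pics/w4.png")
sub=im.astype(int); g=((im.min(2)>140)&(sub[:,:,2]-sub[:,:,0]>8)).astype('uint8');g[:200]=0;g[230:]=0;g[:,:246]=0;g[:,293:]=0
ys,xs=np.nonzero(g);pts=np.array([xs,ys],float).T;print(len(pts),pts.min(0),pts.max(0), im[215,268])
c=pts.mean(0);v=np.linalg.svd(pts-c)[2][0]
a=plane(w,c-15*v,.16);b=plane(w,c+15*v,.16);e=b-a
print("pointer ang mod pi",np.arctan2(e[1],e[0])%np.pi, "expected",(np.pi+.174-1.05)%np.pi)
cv2.imwrite("pics/s4.png",arm.snapshot("scene")[:,:,::-1])
cv2.imwrite("pics/d4.png",arm.snapshot("side")[:,:,::-1])
crop("pics/w4.png","pics/w4c.png",200,100,360,310,3)
crop("pics/d4.png","pics/d4c.png",270,150,360,230,7)
```

```text
194 [251. 213.] [288. 223.] [118 126 129]
pointer ang mod pi 2.2346753993775854 expected 2.265592653589793
```

View pics/w4c.png

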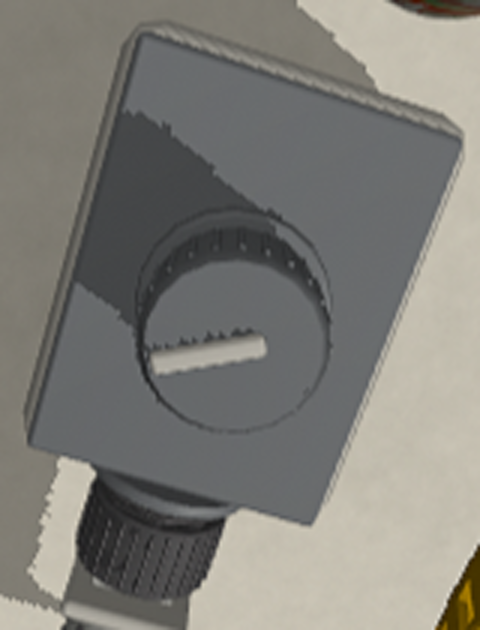

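View pics/d4c.png

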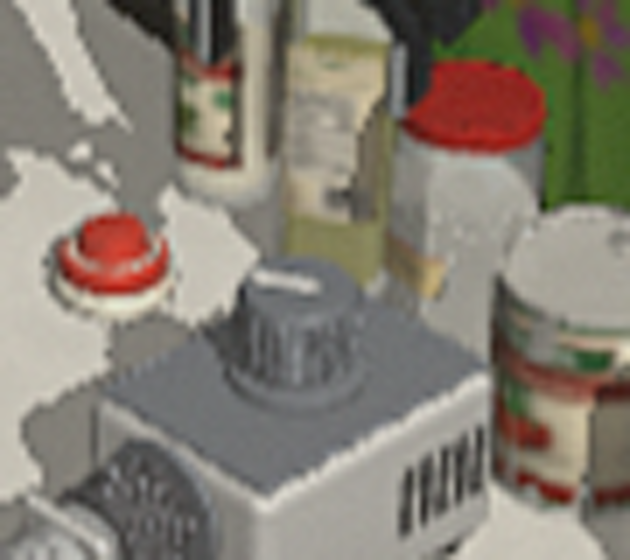

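Run:
```python
from h import *
import pickle
w=pickle.load(open("w4.pkl","rb"));d=cam("side")
p=(200+234/3-.33,100+348/3-.33)
print(plane(w,p,.158),plane(w,p,.151))
a=cv2.imread("pics/side0.png")[180:215,295:330].astype(int);b=cv2.imread("pics/d4.png")[180:215,295:330].astype(int)
for dy in(0,1,2,3,4): print(dy,np.abs(b[dy:31+dy-0]-a[:31]).mean() if dy else np.abs(b[:31]-a[:31]).mean())
print(arm.get_obs()['ee_pos'],arm.get_obs()['time_s'])
```

```text
[0.67511866 0.08162207 0.158     ] [0.67300228 0.0804918  0.151     ]
0 10.452227342549923
1 14.05284178187404
2 17.691551459293393
3 20.04331797235023
4 21.89400921658986
[0.67496067 0.08247605 0.22363679] 5.5
```

The cap is off and up: the pointer has turned 1.08 rad and the height is unchanged in the side view. Next is the collar; I check basket clearance first.

Run:
```python
from h import *
import pickle
w=pickle.load(open("w4.pkl","rb"))
for p in [(345,320),(352,280),(385,255),(340,348)]:
  for z in (.0,.1): print(p,plane(w,p,z))
s=pickle.load(open("w1.pkl","rb"))
print("collar ends w1")
B=lambda a,b:(s,(a/2-.25,80+b/2-.25))
for q in [(362,242)]: print(plane(*B(*q),.1))
```

```text
(345, 320) [ 5.21279868e-01 -1.23485678e-01  5.55111512e-17]
(345, 320) [ 0.57794018 -0.0625941   0.1       ]
(352, 280) [ 0.58872811 -0.09399554  0.        ]
(352, 280) [ 0.62858424 -0.04045119  0.1       ]
(385, 255) [ 0.64787075 -0.11485708  0.        ]
(385, 255) [ 0.67299198 -0.05611525  0.1       ]
(340, 348) [ 0.46988148 -0.14578538  0.        ]
(340, 348) [ 0.53934729 -0.07933801  0.1       ]
collar ends w1
[0.56919057 0.06931824 0.1       ]
```

```bash
python3 -m crank '-40 -7 0 -0.12; -80 -14 0 -0.24; -110 -19.5 -10 -0.317; -110 -19.5 -50 -0.317; -110 -19.5 -50 -0.317' 85
python3 - <<'E'
from h import *
import pickle
w=cam("wrist");cv2.imwrite("pics/w5.png",arm.snapshot("wrist")[:,:,::-1]);pickle.dump(w,open("w5.pkl","wb"))
E
```

```text
time_s: 6.0
ee_pos: [0.5587, 0.0625, 0.1666]
orientation: [0.996, 0.087, -0.007, -0.0]
contact_force: [-1.1, 1.3, -1.0]
opening: 0.992
```

View pics/w5.png

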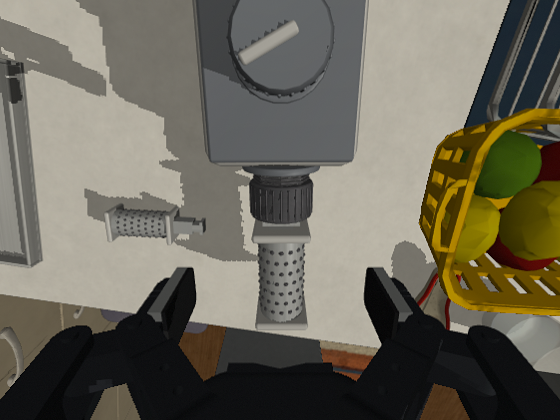

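The nose axis is vertical in the image (column 281 from row 165 to 330) and midway between the fingers. The basket is well clear to the right. I descend on the collar.

```bash
python3 -m crank '0 0 -40 0; 0 0 -80 0; 0 0 -105 0; 0 0 -120 0; 0 0 -120 0;0 0 -120 0'; python3 -m crank '0 0 0 0; 0 0 0 0; 0 0 0 0; 0 0 0 0; 0 0 0 0; 0 0 0 0;0 0 0 0' 45 70;python3 - <<'E'
from h import *
cv2.imwrite("pics/w6.png",arm.snapshot("wrist")[:,:,::-1])
E
```

```text
time_s: 6.65
ee_pos: [0.5663, 0.0631, 0.0549]
orientation: [0.996, 0.087, 0.001, 0.0]
contact_force: [-0.7, 0.6, -0.5]
opening: 0.99
time_s: 7.35
ee_pos: [0.5663, 0.0629, 0.056]
orientation: [0.996, 0.087, 0.001, 0.0]
contact_force: [-1.4, -0.9, 5.0]
opening: 0.535
```

View pics/w6.png

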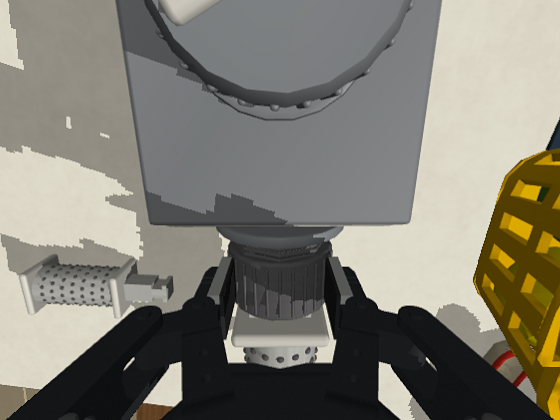

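```bash
python3 -m crank '0 0 0 0; 0 0 0 0; 0 0 0 0; 0 0 0 0' 30 70;python3 - <<'E'
from h import *
cv2.imwrite("pics/w7.png",arm.snapshot("wrist")[:,:,::-1])
crop("pics/w7.png","pics/w7c.png",180,200,390,370,3)
E
```

```text
time_s: 7.8
ee_pos: [0.5663, 0.0629, 0.0561]
orientation: [0.996, 0.087, 0.001, 0.0]
contact_force: [-0.7, -0.7, 8.1]
opening: 0.528
```

View pics/w7c.png

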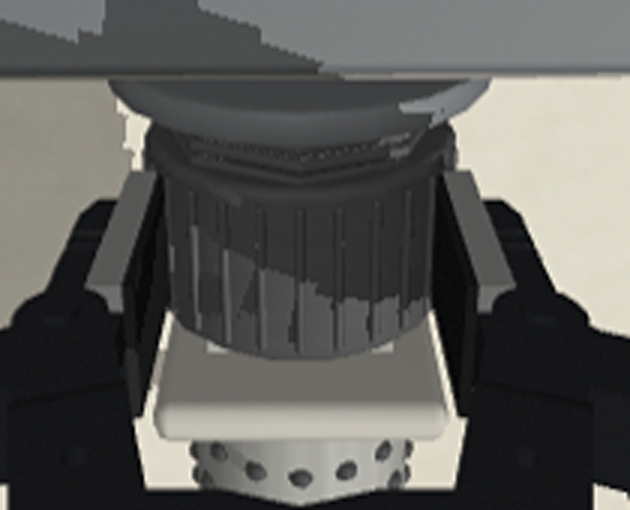

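The collar is gripped (crop sides at 165 and 435). Now I pull it back along the drive's +x.

```bash
python3 -m crank '4 0.7 0 0; 8 1.4 0 0; 12 2.1 0 0; 15 2.6 0 0; 15 2.6 0 0; 15 2.6 0 0; 15 2.6 0 0';python3 - <<'E'
from h import *
cv2.imwrite("pics/w8.png",arm.snapshot("wrist")[:,:,::-1])
crop("pics/w8.png","pics/w8c.png",180,200,390,370,3)
E
```

```text
time_s: 8.55
ee_pos: [0.5782, 0.0651, 0.056]
orientation: [0.996, 0.087, -0.002, 0.0]
contact_force: [-9.4, -3.2, 13.6]
opening: 0.525
```

View pics/w8c.png

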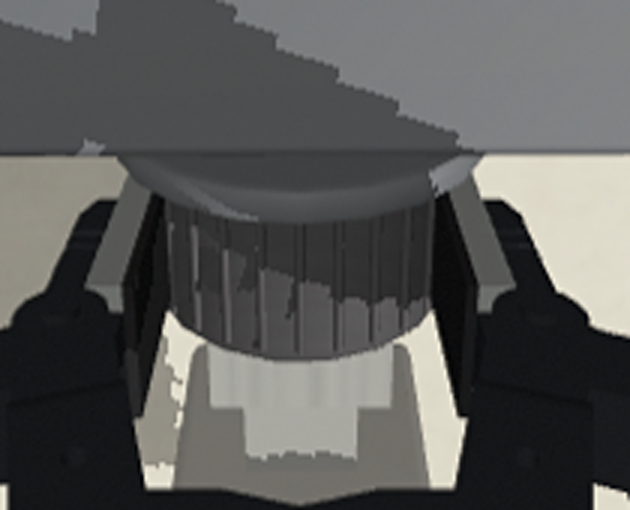

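The drum has popped: bare tail shows below the socket mouth at crop (300,430). I let the collar home, release and rise.

```bash
python3 -m crank '-4 -0.7 0 0; -8 -1.4 0 0; -12 -2.1 0 0; -15 -2.6 0 0; -15 -2.6 0 0'; python3 -m crank '0 0 0 0; 0 0 0 0; 0 0 0 0; 0 0 0 0; 0 0 20 0; 0 0 60 0; 0 0 100 0; -30 -5 120 0; -70 -12 120 0; -70 -12 120 0' 85;  python3 - <<'E'
from h import *
import pickle
w=cam("wrist");cv2.imwrite("pics/w9.png",arm.snapshot("wrist")[:,:,::-1]);pickle.dump(w,open("w9.pkl","wb"))
cv2.imwrite("pics/d9.png",arm.snapshot("side")[:,:,::-1])
crop("pics/d9.png","pics/d9c.png",220,180,340,270,6)
E
```

```text
time_s: 9.1
ee_pos: [0.5664, 0.0629, 0.0561]
orientation: [0.996, 0.087, 0.002, 0.0]
contact_force: [-1.5, -1.0, 7.9]
opening: 0.53
time_s: 10.1
ee_pos: [0.4903, 0.0505, 0.1731]
orientation: [0.996, 0.087, -0.002, 0.0]
contact_force: [0.8, -0.9, -1.2]
opening: 0.992
```

View pics/w9.png

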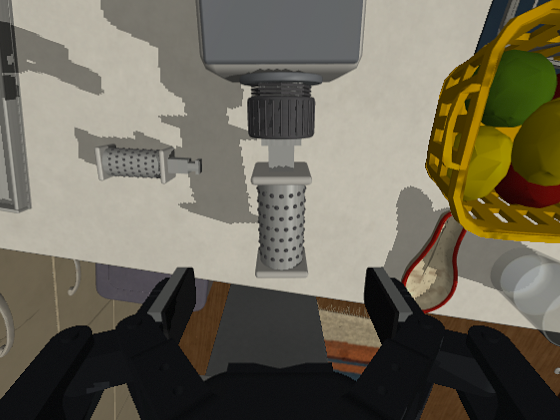

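View pics/d9c.png

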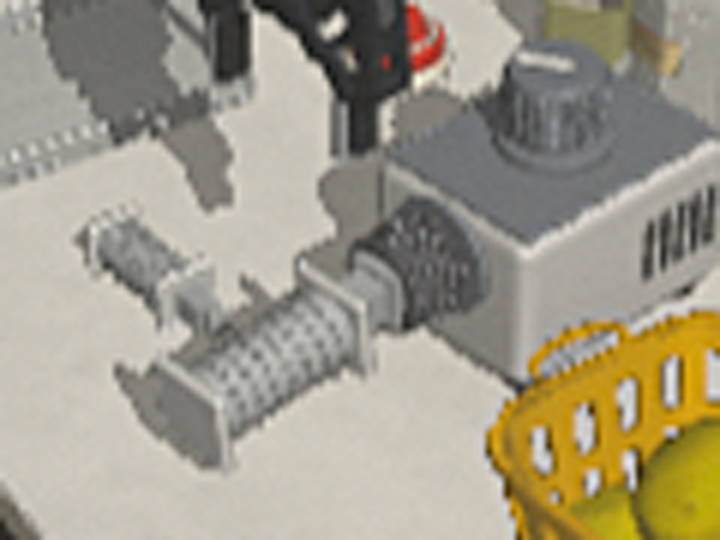

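The drum hangs by its tail. In the wrist view its rear frame is at row 172 and its front frame at row 268, column 281. The collar is home.

Run:
```python
from h import *
import pickle
w=pickle.load(open("w9.pkl","rb"))
R=plane(w,(281.5,164),.1);F=plane(w,(281.5,257),.097)
print(R,F,np.linalg.norm(R-F),arm.get_obs()['ee_pos'])
# tray from wrist & side via w4
u=np.array([np.cos(.174),np.sin(.174)]);o=np.array([.675,.0825])
for P in(R,F):print((P[:2]-o)@u,(P[:2]-o)@np.array([-u[1],u[0]]))
d=cam("side")
for q in [(313,255),(222,388),(160,353),(355,290),(375,370),(232,468)]:
  print(plane(d,(220+q[0]/6,180+q[1]/6),.1))
```

```text
[0.52968447 0.05533588 0.1       ] [0.44493948 0.04022898 0.097     ] 0.08613322385221983 [0.49436359 0.05094574 0.17367749]
-0.14782402715889753 -0.0015964348304024142
-0.2339047405169605 -0.0018038931240631703
[0.51897216 0.07496379 0.1       ]
[0.42483295 0.00706488 0.1       ]
[0.41245825 0.04731808 0.1       ]
[0.52162948 0.0381497  0.1       ]
[ 0.49569621 -0.0217373   0.1       ]
[ 0.39891969 -0.04698145  0.1       ]
```

```bash
python3 -m crank '-25 -4.5 -40 0; -25 -4.5 -80 0; -25 -4.5 -105 0; -25 -4.5 -118 0; -25 -4.5 -118 0;-25 -4.5 -118 0'; python3 -m crank '0 0 0 0; 0 0 0 0; 0 0 0 0; 0 0 0 0; 0 0 0 0; 0 0 0 0;0 0 0 0;0 0 0 0; 0 0 0 0' 25 40;python3 - <<'E'
from h import *
cv2.imwrite("pics/w10.png",arm.snapshot("wrist")[:,:,::-1])
cv2.imwrite("pics/d10.png",arm.snapshot("side")[:,:,::-1])
crop("pics/d10.png","pics/d10c.png",220,160,340,270,6)
E
```

```text
time_s: 10.8
ee_pos: [0.4714, 0.0466, 0.0565]
orientation: [0.996, 0.087, 0.001, 0.0]
contact_force: [0.7, 0.8, 0.8]
opening: 1.0
time_s: 11.7
ee_pos: [0.4705, 0.0464, 0.0571]
orientation: [0.996, 0.087, 0.0, 0.0]
contact_force: [-3.0, -0.1, 7.2]
opening: 0.293
```

View pics/w10.png

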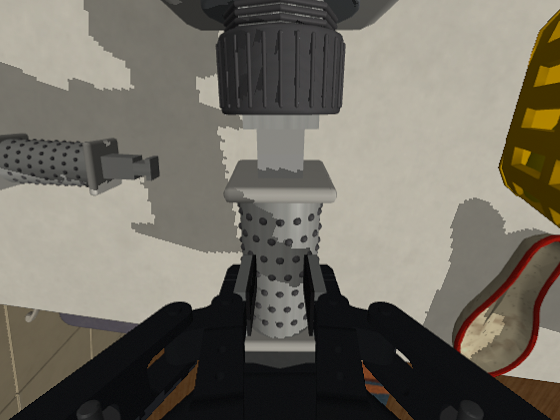

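View pics/d10c.png

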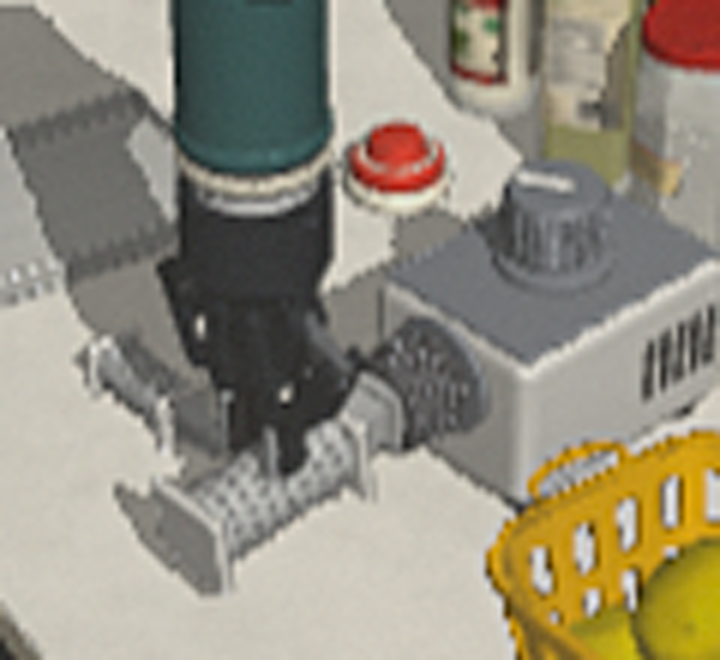

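The pads appear to hold only the drum's upper half: in the side view the near fingertip is at (290,470) on a drum spanning about rows 430 to 520, and the tool is being pushed up with 7 N. I open, go 8 mm lower and re-grip.

```bash
python3 -m crank '0 0 0 0; 0 0 0 0; 0 0 0 0; 0 0 -4 0; 0 0 -8 0; 0 0 -8 0' 80;  python3 -m crank '0 0 0 0; 0 0 0 0; 0 0 0 0; 0 0 0 0; 0 0 0 0; 0 0 0 0;0 0 0 0;0 0 0 0; 0 0 0 0' 15 45;python3 - <<'E'
from h import *
cv2.imwrite("pics/w11.png",arm.snapshot("wrist")[:,:,::-1])
cv2.imwrite("pics/d11.png",arm.snapshot("side")[:,:,::-1])
crop("pics/d11.png","pics/d11c.png",230,210,300,270,10)
E
```

```text
time_s: 12.4
ee_pos: [0.4691, 0.0465, 0.0468]
orientation: [0.996, 0.087, -0.001, -0.0]
contact_force: [-0.2, 0.7, 0.0]
opening: 0.939
time_s: 13.3
ee_pos: [0.4702, 0.0464, 0.048]
orientation: [0.996, 0.087, 0.0, 0.0]
contact_force: [-0.7, -2.1, 3.5]
opening: 0.429
```

View pics/d11c.png

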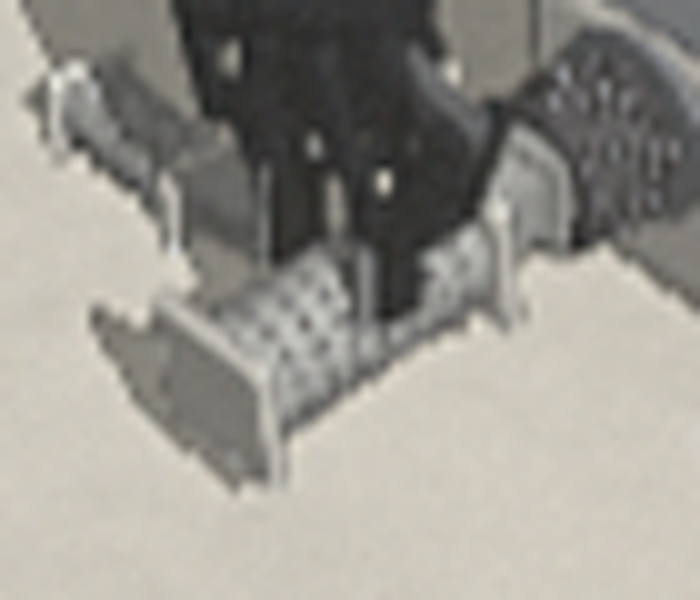

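View pics/w11.png

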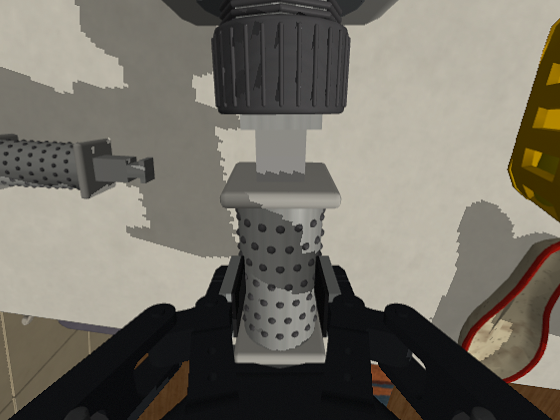

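The grip is now on the full diameter (reading 0.429, about the 44 mm cylinder). I draw it straight out.

```bash
python3 -m crank '-10 -1.7 0 0; -20 -3.5 0 0; -30 -5.2 0 0; -40 -7 0 0; -46 -8 0 0; -46 -8 0 0; -46 -8 0 0';python3 - <<'E'
from h import *
cv2.imwrite("pics/w12.png",arm.snapshot("wrist")[:,:,::-1])
cv2.imwrite("pics/d12.png",arm.snapshot("side")[:,:,::-1])
crop("pics/d12.png","pics/d12c.png",220,180,320,270,7)
E
```

```text
time_s: 14.1
ee_pos: [0.4242, 0.0385, 0.048]
orientation: [0.996, 0.087, 0.0, -0.0]
contact_force: [0.6, 0.1, -1.5]
opening: 0.427
```

View pics/d12c.png

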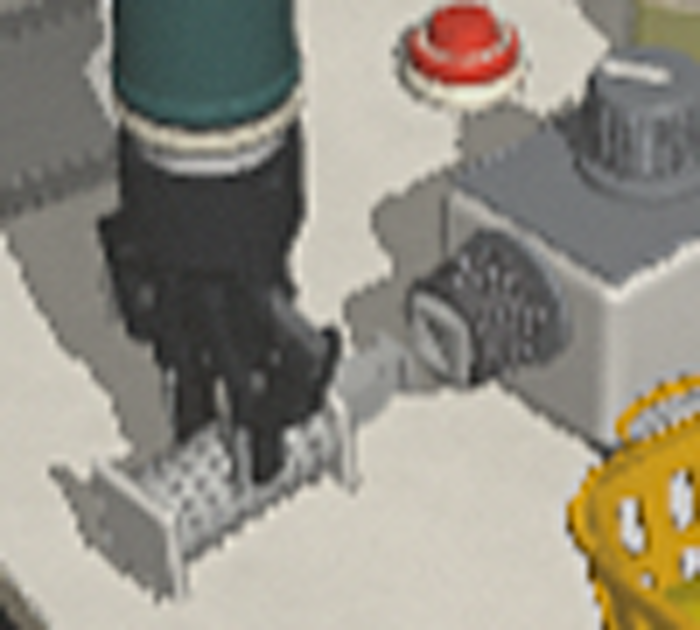

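View pics/w12.png

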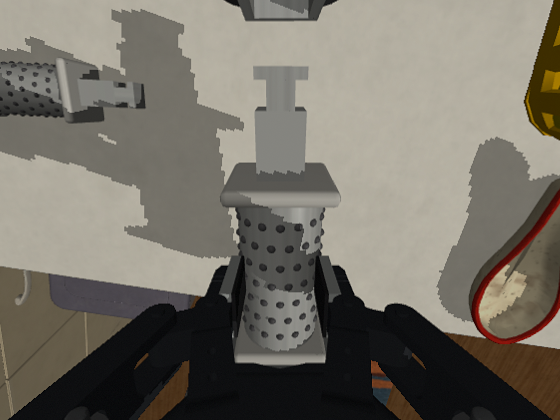

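The drum is free: the tail tip is at row 67, clear of the socket mouth at row 18. I lift it and carry it towards the tray, then look again.

```bash
python3 - <<'E'
from h import *
w=cam("wrist");o=arm.get_obs()['ee_pos'];u=np.array([np.cos(.174),np.sin(.174)])
for uv,z in(((280.5,164),.101),((280.5,192),.101),((280.5,67),.086)):
    P=plane(w,uv,z);print(P,(P[:2]-o[:2])@u)
E
python3 -m crank '0 0 25 0; 0 0 55 0; 0 10 80 0; 5 40 80 -0.02; 12 80 80 -0.06; 20 125 80 -0.1; 28 170 80 -0.14; 36 215 80 -0.174; 42 250 80 -0.174; 42 250 80 -0.174'
python3 - <<'E'
from h import *
import pickle
w=cam("wrist");cv2.imwrite("pics/w13.png",arm.snapshot("wrist")[:,:,::-1]);pickle.dump(w,open("w13.pkl","wb"))
print(arm.get_obs()['ee_pos'])
E
```

```text
[0.48515941 0.04843853 0.101     ] 0.061309387492962976
[0.47404489 0.04647171 0.101     ] 0.050022191027429184
[0.52094045 0.05470341 0.086     ] 0.09763473256119706
time_s: 15.2
ee_pos: [0.4674, 0.2933, 0.1281]
orientation: [1.0, 0.002, 0.001, -0.001]
contact_force: [-0.6, -1.0, -1.9]
opening: 0.425
[0.46653682 0.29083631 0.12767292]
```

View pics/w13.png

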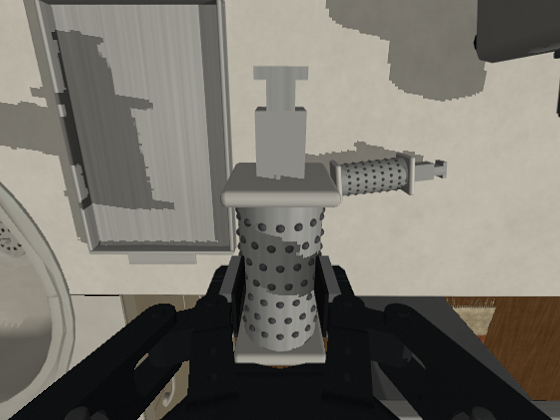

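The tray's near rim corners are at (90,252) and (235,248) in the wrist view. The drum sits level in the fingers.

```bash
python3 - <<'E'
from h import *
import pickle
w=pickle.load(open("w13.pkl","rb"))
L=plane(w,(90,252),.02);R=plane(w,(235,248),.02);R2=plane(w,(221,0),.02);L2=plane(w,(33,0),.02)
print(L,R,R2,L2); 
for a,b in((L,L2),(R,R2)): e=b-a;print(np.arctan2(e[1],e[0]))
e=L-R;print(np.arctan2(-e[0],e[1]),np.hypot(*e[:2]))
E
python3 -m crank '4 15 0 0; 12 50 0 0; 25 90 0 0; 30 122 0 0; 30 122 0 0; 30 122 0 0'
python3 - <<'E'
from h import *
import pickle
w=cam("wrist");cv2.imwrite("pics/w14.png",arm.snapshot("wrist")[:,:,::-1]);pickle.dump(w,open("w14.pkl","wb"))
print(arm.get_obs()['ee_pos'])
E
```

```text
[0.40975958 0.48828095 0.02      ] [0.41504164 0.33839    0.02      ] [0.63220543 0.34017886 0.02      ] [0.63192452 0.49024769 0.02      ]
0.008852346105636828
0.00823718444424297
0.035224760293142296 0.14998399126182177
time_s: 15.85
ee_pos: [0.496, 0.4102, 0.1272]
orientation: [1.0, -0.0, -0.0, 0.001]
contact_force: [0.3, -0.2, -2.9]
opening: 0.428
[0.49577047 0.40942008 0.12716166]
```

View pics/w14.png

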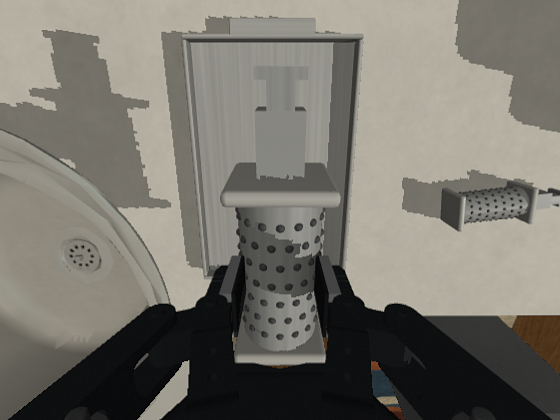

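The far rim corners are at (184,39) and (361,37), and the near-left one at (206,277).

Run:
```python
from h import *
import pickle
w=pickle.load(open("w14.pkl","rb"))
A=plane(w,(184,39),.02);B=plane(w,(361,37),.02);C=plane(w,(206,277),.02)
print(A,B,C)
# two-view check of tray rim height: far corners via w14 & side
d=cam("side");s=cam("scene")
print(tri([(w,(184,39)),(s,(160.1,280.9))]),tri([(w,(361,37)),(s,(202,261))]))
```

```text
[0.63293227 0.48793531 0.02      ] [0.63450633 0.34275599 0.02      ] [0.4102389  0.48724614 0.02      ]
(array([0.63238081, 0.48720789, 0.01779377]), [np.float64(0.0015857674611303595), np.float64(0.001585767461130487)]) (array([0.63526763, 0.3427694 , 0.01586584]), [np.float64(0.0009955441206617238), np.float64(0.000995544120661637)])
```

```bash
python3 -m crank '3 4 -30 0; 3 4 -70 0; 3 4 -95 0; 3 4 -108 0; 3 4 -112 0; 3 4 -112 0; 3 4 -112 0'; python3 -m crank '0 0 -2 0; 0 0 -4 0; 0 0 -6 0; 0 0 -6 0;0 0 -6 0'; python3 -m crank '0 0 -2 0; 0 0 -2 0; 0 0 -2 0'
```

```text
time_s: 16.6
ee_pos: [0.5003, 0.4152, 0.0177]
orientation: [1.0, -0.0, 0.001, -0.001]
contact_force: [0.4, 0.4, -2.0]
opening: 0.426
time_s: 17.1
ee_pos: [0.5022, 0.4161, 0.0126]
orientation: [1.0, 0.0, 0.003, -0.002]
contact_force: [4.8, -0.9, 5.3]
opening: 0.433
time_s: 17.4
ee_pos: [0.5025, 0.4163, 0.0127]
orientation: [1.0, -0.0, 0.003, -0.002]
contact_force: [0.9, -3.5, 15.8]
opening: 0.421
```

Contact came at TCP z 0.0127, earlier than expected (about 0.005), so I look.

Run:
```python
from h import *
cv2.imwrite("pics/w15.png",arm.snapshot("wrist")[:,:,::-1])
cv2.imwrite("pics/d15.png",arm.snapshot("side")[:,:,::-1])
crop("pics/d15.png","pics/d15c.png",180,130,280,225,7)
cv2.imwrite("pics/s15.png",arm.snapshot("scene")[:,:,::-1])
crop("pics/s15.png","pics/s15c.png",140,230,260,350,5)
```

```text
(no output)
```

View pics/d15c.png

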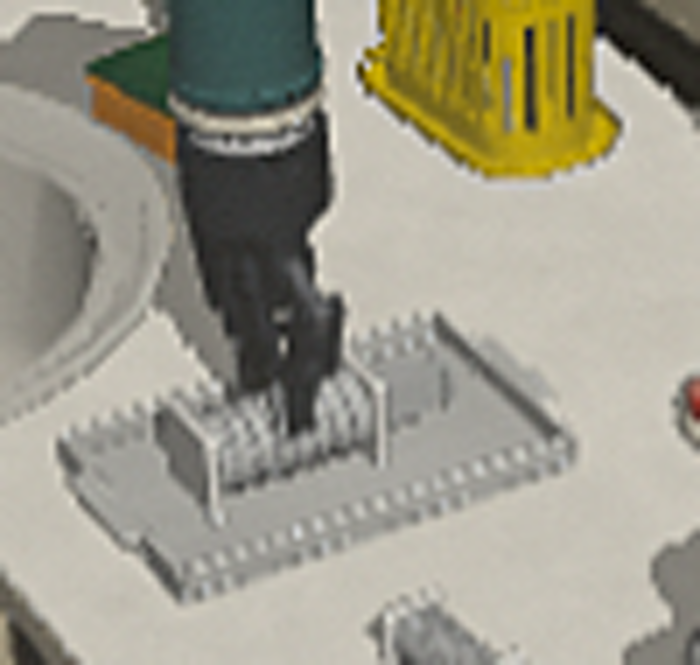

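View pics/w15.png

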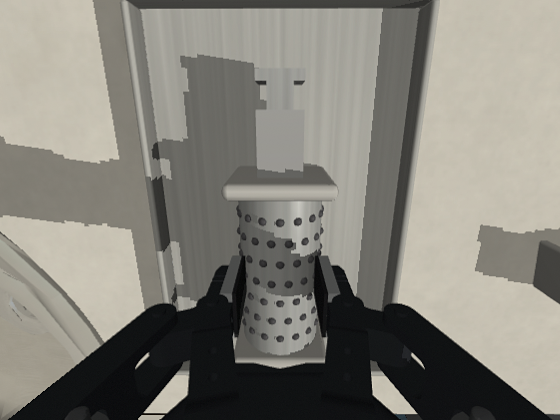

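View pics/s15c.png

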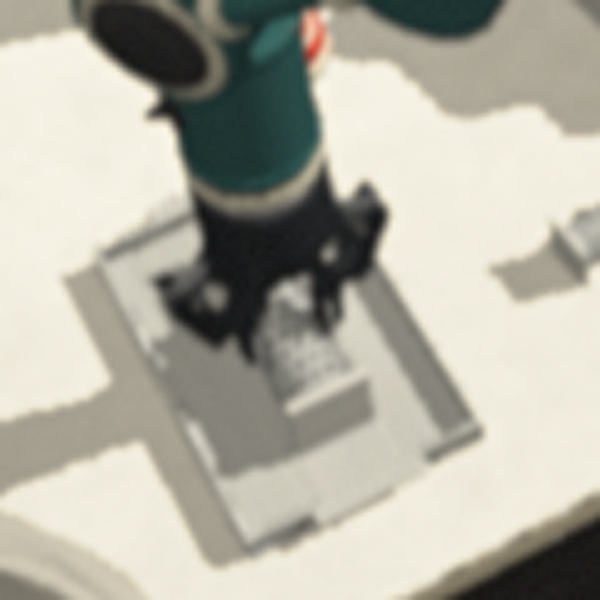

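Run:
```python
from h import *
w=cam("wrist");d=cam("side")
D=lambda a,b:(d,(180+a/7-.43,130+b/7-.43))
for n,q in(("front bot",(218,520)),("front top",(212,430)),("rear bot",(382,466)),("rear top",(380,385))):
    o,v=ray(*D(*q)); t=(.389-o[1])/v[1]; print(n,o+v*t)
```

```text
front bot [0.45132326 0.389      0.01026397]
front top [0.45312267 0.389      0.06507383]
rear bot [0.54637679 0.389      0.00868873]
rear top [0.54846046 0.389      0.05853466]
```

Both drum ends read about 9 mm at the bottom edge in the side view. With the 16 N upward force, that means the drum is flat on the floor. I relieve the push and open.

```bash
python3 -m crank '0 0 2 0; 0 -1 3 0; 0 -1 3 0' - 25; python3 -m crank '0 0 0 0; 0 0 0 0; 0 0 0 0; 0 0 0 0; 0 0 0 0; 0 0 15 0; 0 0 40 0; 0 0 80 0; 0 0 120 0; 0 0 120 0' 80;  python3 - <<'E'
from h import *
import pickle
w=cam("wrist");cv2.imwrite("pics/w16.png",arm.snapshot("wrist")[:,:,::-1]);pickle.dump(w,open("w16.pkl","wb"))
cv2.imwrite("pics/d16.png",arm.snapshot("side")[:,:,::-1])
crop("pics/d16.png","pics/d16c.png",180,140,360,260,4)
E
```

```text
time_s: 17.85
ee_pos: [0.5008, 0.4153, 0.0128]
orientation: [1.0, -0.0, 0.002, -0.002]
contact_force: [2.3, 1.6, 8.2]
opening: 0.423
time_s: 18.85
ee_pos: [0.5034, 0.4169, 0.1402]
orientation: [1.0, -0.0, 0.006, -0.004]
contact_force: [0.6, -0.1, 0.3]
opening: 0.938
```

View pics/w16.png

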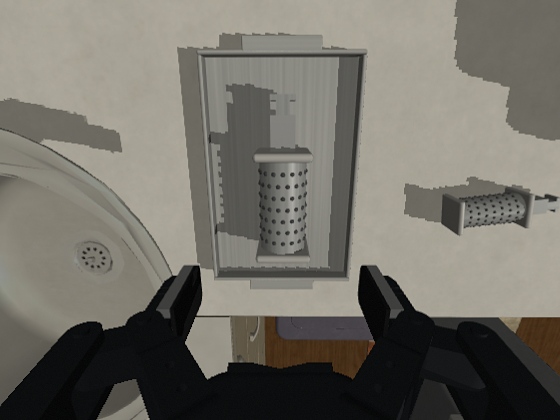

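View pics/d16c.png

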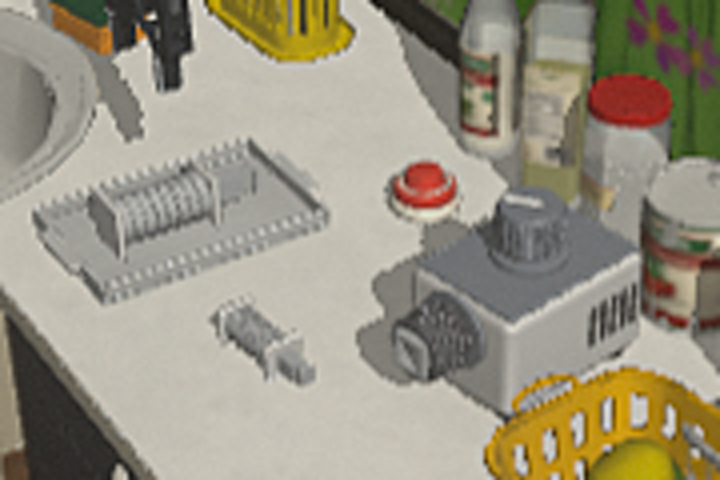

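The drum lies inside the tray (wrist view: frames at rows 157 and 257, tray rim at rows 50 to 278), the fingers are clear, the collar is home and the cap is up. One last measurement, then I hand in.

Run:
```python
from h import *
import pickle
w=pickle.load(open("w16.pkl","rb"));d=cam("side")
D=lambda a,b:(d,(180+a/4-.4,140+b/4-.4))
print("rear top right",tri([(w,(312,158)),D(216,175)]),"front top right",tri([(w,(310,260)),D(123,205)]))
m=.5*(plane(w,(283.5,157),.056)+plane(w,(283.5,261),.056));print("drum mid",m,"in tray",m[:2]-[.521,.4147])
o=arm.get_obs();print(o['contact_force'],o['time_s'],o['opening'])
arm.job_done()
```

```text
rear top right (array([0.54847708, 0.39031536, 0.06305452]), [np.float64(5.7005498979175565e-05), np.float64(5.70054989790171e-05)]) front top right (array([0.45555933, 0.38933672, 0.06449463]), [np.float64(0.00037276778025389635), np.float64(0.0003727677802539338)])
drum mid [0.49935907 0.41353516 0.056     ] in tray [-0.02164093 -0.00116484]
[-0.14418943 -0.42061793 -0.66224877] 18.95 0.93671758610197
the job is handed in; nothing more can be done
```

I did every step in order and handed the job in at about 19 s; the hand-in reports no verdict.

- **Cap:** I pressed it, turned it clockwise and let it spring up. The last image check put the turn at 1.08 rad, inside the 1.05 ± 0.05 notch, and the cap was back at its original height in the side view.
- **Collar and drum release:** I pulled the collar back until the drum popped loose, then let it go home. In the last side view it looked home.
- **First grip on the drum:** It held only the drum's upper half, so I opened, went 8 mm lower and gripped again. Then I drew the drum straight out.
- **Drum in the tray:** It was set down while held. The drum touched the floor about 8 mm sooner than I had reckoned because it sat lower in the fingers than I assumed. The final views put it about 22 mm short of the tray's centre along its length and 1 mm off across it.
- **Drum level and height:** Its top corners are level to 1.5 mm over 93 mm. They triangulated at 63–64 mm, against 56 mm expected for a drum on the floor. I put that down to errors in picking pixels and the calibration, because the contact force had already shown it resting on the floor. My axis-height check is therefore about 7–8 mm high and not exact.
- **Other items:** The gripper was open and clear of everything. I never approached the timer, the glass or the spoon rest, but I did not measure them at the end.

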